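# Find the loose bolt of the building jig and hold its cap open

## Robot

A 6-joint arm with a two-finger parallel gripper is mounted at the origin on the work surface. World frame = base frame: x ahead of the robot, y to its left, z up, the work surface at z = 0. Lengths are in mm, angles in rad, forces in N, time in s.
With the tool pointing down it reaches from about 275 to 850 mm from the base axis. Payload 5.2 kg.
Tool frame: the origin (TCP) lies midway between the tips of the shut fingers; the grasp point (between the pads) lies 19 mm behind it; z points along the fingers, y is the line along which they close (so a half turn about z gives the same grasp; the last joint's range is limited). The gripper opens to 85 mm and grips with 20 to 120 N. Pads are 22 mm wide; open, the fingers measure 114 mm over their backs; the gripper's body (76 mm by 85 mm) begins 54 mm behind the grasp point. The pads swing forward as they close: fully open they stand 13 mm farther back than shut.
Start: joints at [1.092, 0.259, 1.535, -0, 1.348, -0.203], TCP at [149.752, 529.225, 231.31] pointing down, gripper open.
Joint ranges: [-3.14, 3.14], [-0.91, 2.08], [0.19, 2.58], [-1.22, 4.36], [0.22, 2.71], [-3.12, 3.12]. Speed limits (rad/s): [2.57, 2.57, 3.14, 3.14, 3.14, 3.14].

## Interface

Orientations are given as a unit quaternion [x, y, z, w].
In Python, from bench import ctrl gives the robot as it stands.
- The arm moves only by the tool servo_tool, never from a script. Its argument "motion" is a list of rows, each a list of 2 entries, a list of its own where there are three numbers: the shift along the tool's x, y, z as a fraction of full scale, then the turn, a rotation vector about the tool's x, y, z as a fraction of full scale. A call has 1 to 5 rows; each row is the pose to reach, as a shift and turn from the pose commanded when the call began, along the tool's axes at that moment; what a row does not reach only later rows make up. Full scale, the value 1, is 0.2 m for a shift and 90 degrees for a turn. A row lasts 1/10 s, in which the tool goes at most 50 mm and 8.59 degrees, less where a joint would pass 70% of its speed; a pose out of reach is approached as far as the arm can. A call with a number of a shift or a turn outside -1 to 1 is refused whole. A call with a gripper value outside its range is refused whole. "grip" is the closure, from 0 (fully open) to 1 (shut), set as the call begins (left out, the last holds). The fingers move at their own pace and stop on an object; the grip force is fixed at half the most. Time passes only in rows, so rows that repeat a pose let the fingers close. It gives the time, the measured TCP pose, the force, the opening and the grip force at its end, in the units of the state.
- ctrl.read_state(): the state, without advancing time (a new reading comes with each control period).
- ctrl.grab_frame(name): name is "scene" or "top" or "wrist"; returns a dict with "frame" (420x560x3 uint8, blue, green, red), "depth" (420x560 float32, mm along the optical axis (not along the pixel's ray), 0 where there is no reading), "fx", "fy", "cx", "cy" (pixels), "rvec" (rotation vector, rad) and "tvec" (3), from world to camera coordinates, as OpenCV has them. Camera axes: x right, y down, z forward; pixel columns grow to the right and rows downward; lengths in mm; the calibration is good to about 2 mm. A picture is of the moment at which its call begins.
- ctrl.sign_off(): hands the job in; it is judged then, once.
Trained networks look in the newest picture that a camera, given by its name, has taken for a name from the list of things; names that differ only in an ending like _2 or _b are one class to them, and where a whole thing is asked for, a point or a joint stands for the part that bears it (a point fixed in the world has none). Each returns a list of dicts, best first, with "p" (0 to 1); they miss things now and then, are a little off and sometimes report something else, mostly with a low value. They report only what shows in the picture. A call takes as long as a camera call.
- ctrl.look_for(camera, query): "at" ([row, column] in pixels, amid what is visible of it).
- ctrl.landmark_of(camera, query): "at" ([row, column] in pixels: a listed point, or the origin of a listed thing).
The state is a dict: "clock": time; "joints": joint angles; "dq": joint speeds; "tau": joint torques, N m; "eef_pos": TCP position; "ee_rot": TCP orientation; "ft_force": force on the tool from outside, world axes, zero at the start; "ft_torque": the same for the moment, N m; "width": finger opening in mm; "grasp_force": force on a finger pad.
Only numpy, scipy, OpenCV 4.12 (cv2) and the standard library are available. Lean on these libraries where they do the work, as an engineer would, in place of code of your own. Each camera call takes 0.05 s, during which the arm holds its last target. There are 200 camera calls.

## Task

One of the three bolts on the building jig has worked loose: tap the bolt heads until you find the one that sinks, and press it right down. Then lift the hinged cap around that bolt by its grip post, to at least 45 degrees, and finish while still holding it open so that I can get at the bolt. Keep the caps of the other two bolts shut and leave the jar, the glue and the screwdriver where they are.

Things in the scene. Friction and masses are not known exactly. Their poses are not given: they have to be found in the camera images.
- jig: building jig fixed to the table: a wooden base plate 130 x 400 x 12 mm, origin at the centre of its underside on the table; its y runs along the row of three stations, its x points from the grip-post side to the hinge side. Stations 1, 2, 3 stand at y = +120, 0, -120 mm, each a wooden block 84 (x) x 56 (y) x 40 mm on the plate, covered by a hinged aluminium guard cap with a window through which a bolt head stands up.
- bolt_1_top (a point): centre of the top of the hexagonal steel head of bolt 1, 20 mm across the corners, 10 mm high; at the start its top is 71 mm above the table and 13 mm above the cap's top face. Moves with the bolt. The three bolts look alike.
- bolt_1 (a joint): how far bolt 1 has sunk, m: 0 at the start. A tight bolt does not move (under 1.5 mm); the loose one gives way when pressed with more than about 3 N, sinks by 6 mm to a stop and stays down. Which one is loose differs from start to start.
- cap_1_grip (a point): point to grip on cap 1: 82 mm above the table when shut, on the upright black grip post, 14 (jig x) x 12 (jig y) mm, 36 mm tall, its top 12 mm above this point and its foot on the cap's top face 24 mm below it. The post stands at the cap's edge on the jig's -x side, 38 mm from the bolt's axis. Moves with the cap. Pinched across jig y, it can turn between the fingers as the cap opens.
- cap_1_hinge (a point): middle of the hinge axis of cap 1 (parallel to jig y), on the jig's +x side, 55.5 mm above the table; the grip point is 86 mm from it horizontally and 26.5 mm above it when the cap is shut.
- cap_1 (a joint): opening angle of cap 1, rad: 0 shut (level), growing as the grip post swings up and towards the jig's +x; stop at 1.2. The cap (93 x 62 x 5 mm plate, with a 32 x 32 mm window about the bolt, 140 to 280 g) falls shut by itself when let go.
- bolt_2_top (a point): centre of the top of the hexagonal steel head of bolt 2, 20 mm across the corners, 10 mm high; at the start its top is 71 mm above the table and 13 mm above the cap's top face. Moves with the bolt. The three bolts look alike.
- bolt_2 (a joint): how far bolt 2 has sunk, m: 0 at the start. A tight bolt does not move (under 1.5 mm); the loose one gives way when pressed with more than about 3 N, sinks by 6 mm to a stop and stays down. Which one is loose differs from start to start.
- cap_2_grip (a point): point to grip on cap 2: 82 mm above the table when shut, on the upright black grip post, 14 (jig x) x 12 (jig y) mm, 36 mm tall, its top 12 mm above this point and its foot on the cap's top face 24 mm below it. The post stands at the cap's edge on the jig's -x side, 38 mm from the bolt's axis. Moves with the cap. Pinched across jig y, it can turn between the fingers as the cap opens.
- cap_2_hinge (a point): middle of the hinge axis of cap 2 (parallel to jig y), on the jig's +x side, 55.5 mm above the table; the grip point is 86 mm from it horizontally and 26.5 mm above it when the cap is shut.
- cap_2 (a joint): opening angle of cap 2, rad: 0 shut (level), growing as the grip post swings up and towards the jig's +x; stop at 1.2. The cap (93 x 62 x 5 mm plate, with a 32 x 32 mm window about the bolt, 140 to 280 g) falls shut by itself when let go.
- bolt_3_top (a point): centre of the top of the hexagonal steel head of bolt 3, 20 mm across the corners, 10 mm high; at the start its top is 71 mm above the table and 13 mm above the cap's top face. Moves with the bolt. The three bolts look alike.
- bolt_3 (a joint): how far bolt 3 has sunk, m: 0 at the start. A tight bolt does not move (under 1.5 mm); the loose one gives way when pressed with more than about 3 N, sinks by 6 mm to a stop and stays down. Which one is loose differs from start to start.
- cap_3_grip (a point): point to grip on cap 3: 82 mm above the table when shut, on the upright black grip post, 14 (jig x) x 12 (jig y) mm, 36 mm tall, its top 12 mm above this point and its foot on the cap's top face 24 mm below it. The post stands at the cap's edge on the jig's -x side, 38 mm from the bolt's axis. Moves with the cap. Pinched across jig y, it can turn between the fingers as the cap opens.
- cap_3_hinge (a point): middle of the hinge axis of cap 3 (parallel to jig y), on the jig's +x side, 55.5 mm above the table; the grip point is 86 mm from it horizontally and 26.5 mm above it when the cap is shut.
- cap_3 (a joint): opening angle of cap 3, rad: 0 shut (level), growing as the grip post swings up and towards the jig's +x; stop at 1.2. The cap (93 x 62 x 5 mm plate, with a 32 x 32 mm window about the bolt, 140 to 280 g) falls shut by itself when let go.
- jar_mid (a point): bystander: closed glass jar with a blue cap, 60 mm across, 75 mm tall, standing beside the jig; point half-way up
- glue_mid (a point): bystander: white glue bottle, 42 mm across, 95 mm tall, standing beside the jig; point half-way up
- driver: bystander: screwdriver lying on the table beyond the jig's hinge side; its handle points along its -x

How it is judged:
By the outcome, as a careful person would: the job done as asked, in the order asked, and still so for the second after the job is handed in, while the arm keeps its last pose, push and grip.
It also fails if it takes over 45 s, if anything falls off the work surface, if the arm or the gripper's body presses on something with over 40 N, if the wrist force passes 120 N, or if a joint passes its speed limit or range.

## Working session

There is one attempt and no reset: what is moved stays moved. The work goes in short steps, Python scripts to look and compute and a tool call to move; the robot and the scene stay as the last step left them, time stands still between calls to the robot, and variables do not carry over. Pictures are saved under pics/ and viewed, at most 10 in all, crops included, and the job is handed in when it is done.

Besides the shell and the picture viewer there is one more tool, called by a JSON object that holds its "api" and its "payload", one argument or row to a line. servo_tool: Moves the arm, as the interface text tells. Shift numbers are shares of 0.2 m and turn numbers shares of 90 degrees, none past 1 either way. Its arguments: {"type":"object","properties":{"motion":{"type":"array"},"grip":{"type":"number"}},"required":["motion"]}

```bash
mkdir -p pics; cat > h.py <<'E'
import numpy as np, cv2
from bench import ctrl
from scipy.spatial.transform import Rotation as R
def pix2w(f,rc,z=None):
    Rm=cv2.Rodrigues(np.array(f["rvec"],float))[0]; t=np.array(f["tvec"],float).ravel()
    r,c=rc; d=np.array([(c-f["cx"])/f["fx"],(r-f["cy"])/f["fy"],1.])
    o=-Rm.T@t; w=Rm.T@d
    if z is None:
        return o+w*f["depth"][int(round(r)),int(round(c))]
    return o+w*(z-o[2])/w[2]
E
python3 - <<'E'
from h import *
for cam in ["scene","top"]:
    f=ctrl.grab_frame(cam); cv2.imwrite(f"pics/{cam}0.png",f["frame"])
    for q,z in [("bolt_1_top",71),("cap_1_grip",82),("cap_1_hinge",55.5),("jar_mid",37),("glue_mid",47),("jig",0),("driver",8)]:
        for d in ctrl.landmark_of(cam,q)[:4]:
            print(cam,q,round(d["p"],2),np.round(d["at"]),np.round(pix2w(f,d["at"],z)),np.round(pix2w(f,d["at"])))
s=ctrl.read_state();print(s)
E
```

```text
scene bolt_1_top 0.61 [190. 268.] [503.  10.  71.] [1296. -182.  838.]
scene cap_1_grip 0.61 [180. 263.] [479.   7.  82.] [478.   7.  81.]
scene cap_1_grip 0.4 [228. 226.] [ 601. -106.   82.] [ 580. -104.   59.]
scene cap_1_hinge 0.89 [210. 279.] [557.  22.  56.] [561.  21.  60.]
scene jar_mid 0.8 [166. 316.] [419. 158.  37.] [439. 150.  56.]
scene jar_mid 0.56 [208. 218.] [ 495. -106.   37.] [ 527. -109.   69.]
scene jig 0.75 [226. 220.] [ 517. -110.    0.] [ 570. -115.   57.]
scene jig 0.39 [197. 213.] [ 414. -107.    0.] [ 496. -114.   77.]
scene driver 0.83 [270. 259.] [670. -57.   8.] [683. -59.  25.]
top bolt_1_top 0.51 [237. 287.] [509.   2.  71.] [509.   2.  70.]
top cap_1_grip 0.82 [253. 290.] [469.  -6.  82.] [475.  -8.   9.]
top cap_1_hinge 0.73 [215. 285.] [566.   9.  56.] [565.   9.  58.]
top jar_mid 0.74 [277. 229.] [407. 145.  37.] [406. 141.  78.]
top jar_mid 0.73 [242. 336.] [ 502. -123.   37.] [ 496. -116.   91.]
top glue_mid 0.7 [230. 437.] [ 538. -380.   47.] [ 535. -370.   73.]
top glue_mid 0.58 [277. 230.] [408. 142.  47.] [407. 139.  75.]
top jig 0.82 [234. 330.] [ 527. -113.    0.] [ 386.   22. 1103.]
top jig 0.59 [241. 284.] [506.   7.   0.] [501.   8.  49.]
top driver 0.63 [179. 308.] [674. -54.   8.] [676. -54.   0.]
{'clock': 0.8, 'joints': array([ 1.09220751e+00,  2.58564656e-01,  1.53495848e+00,  1.98537602e-05,
        1.34797007e+00, -2.02787407e-01]), 'dq': array([-0.00105825, -0.00140671,  0.0015429 ,  0.0002239 , -0.00081476,
        0.00013814]), 'tau': array([ 7.54838238e-04, -4.45856667e+01, -2.90888017e+01, -1.45488202e-04,
        4.16352350e-04,  4.74597130e-06]), 'eef_pos': array([149.75621975, 529.2573912 , 231.34547569]), 'ee_rot': array([1.37466227e-01, 9.90506453e-01, 5.00984273e-05, 7.48851265e-06]), 'ft_force': array([0.49562324, 0.09428314, 0.68263597]), 'ft_torque': array([ 0.01064922, -0.01192033, -0.00513491]), 'grasp_force': 0.0, 'width': 85.45748922798794}
```

View pics/top0.png

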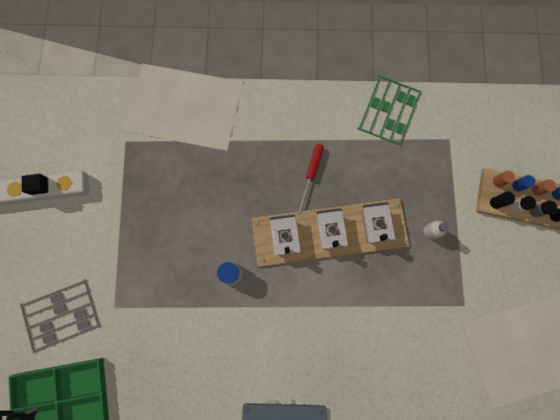

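View pics/scene0.png

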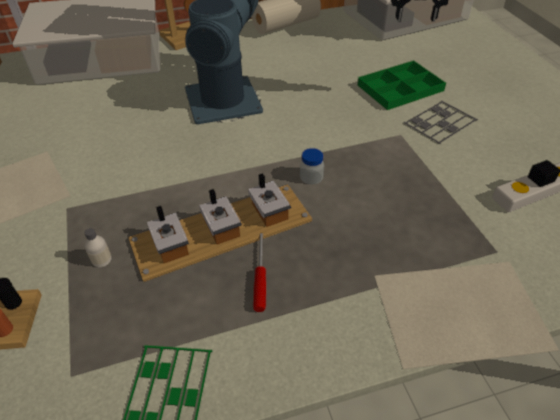

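The top view shows the jig with bolts near (236,285), (230,332) and (223,380), the grip posts below them (toward the robot), the jar at (273,229), the glue at (230,436) and the driver at (165,314). The scene view agrees. Next I work out the approach and go above for a close look.

```bash
python3 - <<'E'
from h import *
f=ctrl.grab_frame("top")
B=np.array([pix2w(f,p,71) for p in [(236,285),(230,332),(223,380)]]);print(B.round(),np.linalg.norm(B[0]-B[2]))
d=B[0]-B[2];print("jig yaw of y-axis",np.degrees(np.arctan2(d[1],d[0]))-90)
s=ctrl.read_state();r=R.from_quat(s["ee_rot"]);print(r.as_matrix().round(3))
tgt=np.r_[B[1][:2],300]
print(r.inv().apply(tgt-s["eef_pos"])/200)
w=ctrl.grab_frame("wrist");Rm=cv2.Rodrigues(np.array(w["rvec"]))[0];o=-Rm.T@np.ravel(w["tvec"])
print("cam in tool",r.inv().apply(o-s["eef_pos"]), (r.as_matrix().T@Rm.T).round(2),w["fx"])
E
```

```text
[[ 511.    7.   71.]
 [ 528. -110.   71.]
 [ 549. -229.   71.]] 239.35359262311994
jig yaw of y-axis 9.207715409109383
[[-0.962  0.272 -0.   ]
 [ 0.272  0.962  0.   ]
 [ 0.     0.    -1.   ]]
[-2.69141114 -2.55781831 -0.34345193]
cam in tool [  83.26113996   -1.218628   -143.22574204] [[ 0.   -0.95 -0.33]
 [ 1.    0.   -0.  ]
 [ 0.   -0.33  0.95]] 297.02190904811636
```

{"api": "servo_tool", "payload": {
  "motion": [
    [[-0.815,-0.675,0.05],[0,0,0]],
    [[-0.815,-0.675,0.05],[0,0,0]],
    [[-0.815,-0.675,0.05],[0,0,0]],
    [[-0.815,-0.675,0.05],[0,0,0]],
    [[-0.815,-0.675,0.05],[0,0,0]]
  ],
  "grip": 1
}}

```text
clock: 1.4
eef_pos: [271.8, 351.6, 221.2]
ee_rot: [0.139, 0.99, -0.001, 0.0]
ft_force: [0.4, 0.4, -0.3]
width: 12.6
grasp_force: 0.0
```

{"api": "servo_tool", "payload": {
  "motion": [
    [[-0.815,-0.675,0.05],[0,0,0]],
    [[-0.815,-0.675,0.05],[0,0,0]],
    [[-0.815,-0.675,0.05],[0,0,0]],
    [[-0.815,-0.675,0.05],[0,0,0]],
    [[-0.815,-0.675,0.05],[0,0,0]]
  ]
}}

```text
clock: 1.9
eef_pos: [392.5, 177.6, 211.4]
ee_rot: [0.14, 0.99, -0.0, 0.001]
ft_force: [-0.4, 0.4, 0.4]
width: 0.1
grasp_force: 0.0
```

{"api": "servo_tool", "payload": {
  "motion": [
    [[-0.815,-0.675,0.05],[0,0,-0.278]],
    [[-0.815,-0.675,0.05],[0,0,-0.278]],
    [[-0.815,-0.675,0.05],[0,0,-0.278]],
    [[-0.815,-0.675,0.05],[0,0,-0.278]],
    [[-0.815,-0.675,0.05],[0,0,-0.278]]
  ]
}}

```text
clock: 2.4
eef_pos: [511.9, 4.5, 201.2]
ee_rot: [-0.08, 0.997, -0.0, 0.0]
ft_force: [0.5, 1.3, 0.8]
width: 0.2
grasp_force: 0.0
```

{"api": "servo_tool", "payload": {
  "motion": [
    [[0,0,0],[0,0,0]],
    [[0,0,0],[0,0,0]]
  ]
}}

```text
clock: 2.6
eef_pos: [509.8, 7.1, 200.9]
ee_rot: [-0.08, 0.997, 0.001, -0.001]
ft_force: [-0.3, -0.6, 0.7]
width: -0.2
grasp_force: 0.0
```

```bash
python3 - <<'E'
from h import *
f=ctrl.grab_frame("wrist"); cv2.imwrite("pics/w1.png",f["frame"])
for q,z in [("bolt_1_top",71),("cap_1_grip",82),("cap_1_hinge",55.5)]:
    for d in ctrl.landmark_of("wrist",q)[:4]:
        print(q,round(d["p"],2),np.round(d["at"]),np.round(pix2w(f,d["at"],z)),np.round(pix2w(f,d["at"])))
s=ctrl.read_state();print(s["clock"],s["eef_pos"],s["ft_force"]);print(R.from_quat(s["ee_rot"]).as_matrix().round(3))
E
```

```text
bolt_1_top 0.68 [202. 279.] [512.   8.  71.] [511.   8.  73.]
cap_1_grip 0.61 [167. 278.] [476.   0.  82.] [474.  -0.  94.]
cap_1_grip 0.21 [203. 278.] [510.   6.  82.] [513.   7.  70.]
cap_1_hinge 0.7 [246. 280.] [565.  17.  56.] [591.  22.   0.]
2.8 [509.34791746   7.92765861 201.50883791] [-0.05227689  0.14209385  0.57327157]
[[-0.987 -0.162 -0.   ]
 [-0.162  0.987  0.   ]
 [-0.     0.    -1.   ]]
```

View pics/w1.png

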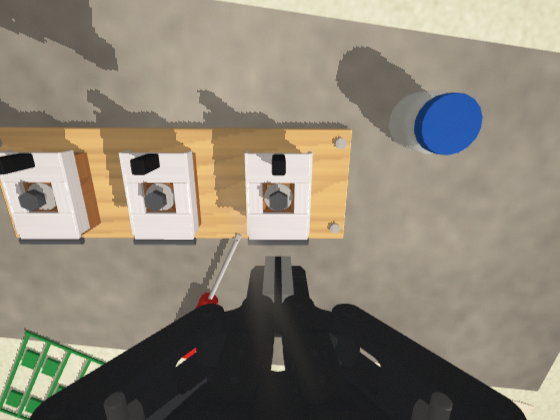

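The wrist view shows all three stations aligned with the tool. Bolt tops are near (199,278), (198,156) and (199,33), and the posts are at (163,278), (163,145) and (162,15). The driver tip is near the jig at (238,238).

```bash
python3 - <<'E'
from h import *
f=ctrl.grab_frame("wrist")
s=ctrl.read_state();r=R.from_quat(s["ee_rot"])
for p,z in [((199,278),71),((198,156),71),((199,33),71),((157,279),94)]:
    w=pix2w(f,p,z);print(w.round(1),pix2w(f,p).round(1),r.inv().apply(w-s["eef_pos"]).round(1))
# edges of plate line direction
for p in [(240,10),(240,330),(130,20),(130,340)]: print(p,pix2w(f,p).round(1))
E
```

```text
[508.7   6.6  71. ] [508.6   6.5  71.4] [  1.   -1.1 130.6]
[ 526.8 -109.3   71. ] [ 526.5 -109.1   71.8] [   1.9 -118.4  130.6]
[ 547.1 -226.2   71. ] [ 547.3 -226.6   70.5] [   0.8 -236.9  130.6]
[4.653e+02 2.000e-01 9.400e+01] [467.    0.5  82.9] [ 44.8  -0.3 107.6]
(240, 10) [ 637.8 -315.5    2.1]
(240, 330) [572.1  83.7   2.1]
(130, 20) [ 494.6 -278.7   12.7]
(130, 340) [438.4  63.   12.6]
```

{"api": "servo_tool", "payload": {
  "motion": [
    [[0,0,0.25],[0,0,0]],
    [[0,0,0.45],[0,0,0]],
    [[0,0,0.6],[0,0,0]],
    [[0,0,0.6],[0,0,0]],
    [[0,0,0.6],[0,0,0]]
  ]
}}

```text
clock: 3.35
eef_pos: [510.0, 6.9, 81.9]
ee_rot: [-0.081, 0.997, 0.0, -0.0]
ft_force: [0.1, 0.2, 0.4]
width: -0.3
grasp_force: 0.0
```

{"api": "servo_tool", "payload": {
  "motion": [
    [[0,0,0.01],[0,0,0]],
    [[0,0,0.02],[0,0,0]],
    [[0,0,0.03],[0,0,0]],
    [[0,0,0.04],[0,0,0]],
    [[0,0,0.04],[0,0,0]]
  ]
}}

```text
clock: 3.85
eef_pos: [509.9, 6.3, 73.3]
ee_rot: [-0.08, 0.997, -0.0, -0.0]
ft_force: [-0.0, -0.2, -0.4]
width: 0.1
grasp_force: 0.0
```

{"api": "servo_tool", "payload": {
  "motion": [
    [[0,0,0.005],[0,0,0]],
    [[0,0,0.01],[0,0,0]],
    [[0,0,0.01],[0,0,0]]
  ]
}}

```text
clock: 4.15
eef_pos: [509.9, 6.4, 71.2]
ee_rot: [-0.08, 0.997, 0.0, -0.0]
ft_force: [0.3, -0.2, -0.2]
width: -0.0
grasp_force: 0.0
```

{"api": "servo_tool", "payload": {
  "motion": [
    [[0,0,0.005],[0,0,0]],
    [[0,0,0.005],[0,0,0]]
  ]
}}

```text
clock: 4.35
eef_pos: [510.0, 6.4, 70.3]
ee_rot: [-0.08, 0.997, -0.0, -0.0]
ft_force: [-0.5, -0.3, 0.5]
width: -0.1
grasp_force: 0.1
```

{"api": "servo_tool", "payload": {
  "motion": [
    [[0,0,0.005],[0,0,0]],
    [[0,0,0.005],[0,0,0]]
  ]
}}

```text
clock: 4.55
eef_pos: [510.0, 6.4, 69.3]
ee_rot: [-0.08, 0.997, -0.0, -0.0]
ft_force: [-0.4, -0.7, 0.5]
width: 0.5
grasp_force: 0.4
```

{"api": "servo_tool", "payload": {
  "motion": [
    [[0,0,0.005],[0,0,0]],
    [[0,0,0.005],[0,0,0]]
  ]
}}

```text
clock: 4.75
eef_pos: [510.0, 6.4, 68.2]
ee_rot: [-0.08, 0.997, -0.0, -0.0]
ft_force: [-0.5, -0.1, 1.4]
width: 0.2
grasp_force: 0.4
```

{"api": "servo_tool", "payload": {
  "motion": [
    [[0,0,0.005],[0,0,0]],
    [[0,0,0.005],[0,0,0]]
  ]
}}

```text
clock: 4.95
eef_pos: [510.0, 6.3, 67.2]
ee_rot: [-0.08, 0.997, -0.0, -0.0]
ft_force: [-0.1, 0.7, 1.2]
width: -0.1
grasp_force: 0.3
```

{"api": "servo_tool", "payload": {
  "motion": [
    [[0,0,0.005],[0,0,0]],
    [[0,0,0.005],[0,0,0]]
  ]
}}

```text
clock: 5.15
eef_pos: [510.0, 6.4, 66.2]
ee_rot: [-0.08, 0.997, 0.0, -0.0]
ft_force: [0.5, -0.5, 0.4]
width: -0.2
grasp_force: 0.3
```

{"api": "servo_tool", "payload": {
  "motion": [
    [[0,0,0.005],[0,0,0]],
    [[0,0,0.005],[0,0,0]]
  ]
}}

```text
clock: 5.35
eef_pos: [510.0, 6.4, 65.2]
ee_rot: [-0.08, 0.997, 0.0, 0.0]
ft_force: [-0.6, 0.7, -0.3]
width: 0.0
grasp_force: 0.2
```

{"api": "servo_tool", "payload": {
  "motion": [
    [[0,0,0.005],[0,0,0]],
    [[0,0,0.005],[0,0,0]]
  ]
}}

```text
clock: 5.55
eef_pos: [510.1, 6.3, 65.0]
ee_rot: [-0.08, 0.997, -0.0, 0.0]
ft_force: [-2.9, -0.2, 7.5]
width: -0.0
grasp_force: 4.0
```

```bash
python3 - <<'E'
from h import *
f=ctrl.grab_frame("wrist"); cv2.imwrite("pics/w2.png",f["frame"])
s=ctrl.read_state();print(s["ft_force"],s["eef_pos"],s["tau"].round(2))
E
```

```text
[-3.21683934 -0.50278279  8.85222021] [510.04725617   6.35199852  65.01426057] [ -0.12 -40.3  -21.52   0.1   -0.95   0.  ]
```

View pics/w2.png

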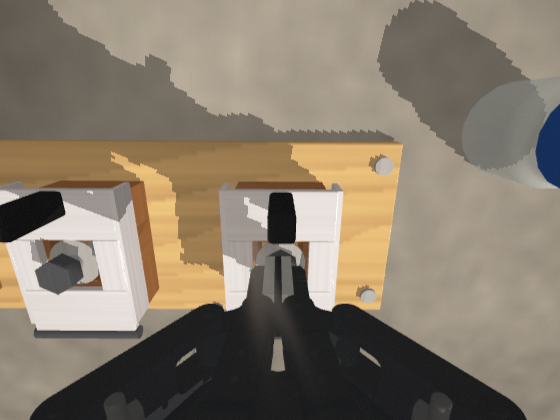

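The wrist view shows the shut fingertips on bolt 1 at (260,280), with contact at z = 65. That matches 6 mm sunk. I'll press a little harder, lift off and check by depth against the other bolts.

{"api": "servo_tool", "payload": {
  "motion": [
    [[0,0,0.005],[0,0,0]],
    [[0,0,0.005],[0,0,0]],
    [[0,0,0.005],[0,0,0]]
  ]
}}

```text
clock: 5.9
eef_pos: [510.1, 6.4, 64.9]
ee_rot: [-0.08, 0.997, -0.0, 0.0]
ft_force: [-4.5, 0.4, 15.6]
width: 0.3
grasp_force: 8.1
```

{"api": "servo_tool", "payload": {
  "motion": [
    [[0,0,-0.1],[0,0,0]],
    [[0,0,-0.3],[0,0,0]],
    [[0,0,-0.5],[0,0,0]],
    [[0,0,-0.5],[0,0,0]],
    [[0,0,-0.5],[0,0,0]]
  ]
}}

```text
clock: 6.4
eef_pos: [510.6, 6.3, 164.2]
ee_rot: [-0.08, 0.997, -0.0, 0.001]
ft_force: [0.0, 0.2, -0.6]
width: 0.2
grasp_force: 0.0
```

```bash
python3 - <<'E'
from h import *
f=ctrl.grab_frame("wrist")
s=ctrl.read_state();r=R.from_quat(s["ee_rot"]);print(s["clock"],s["eef_pos"],s["ft_force"])
Rm=cv2.Rodrigues(np.array(f["rvec"]))[0];t=np.ravel(f["tvec"])
h,w=f["depth"].shape;v,u=np.mgrid[:h,:w];d=f["depth"]
P=np.stack([(u-f["cx"])/f["fx"]*d,(v-f["cy"])/f["fy"]*d,d],-1)
W=(P-t)@Rm
for b in [(509,7),(527,-109.5),(547,-227)]:
    m=(np.hypot(W[...,0]-b[0],W[...,1]-b[1])<7)&(d>0)
    print(b,m.sum(),np.percentile(W[m][:,2],[10,50,90]).round(1))
m=(d>0)&(W[...,2]>85)&(W[...,2]<100)&(np.hypot(W[...,0]-471,W[...,1]-1)<25)
q=W[m]; print("post top",m.sum(),q.mean(0).round(1),q.min(0).round(1),q.max(0).round(1)) if m.sum() else None
print(r.inv().apply(q.mean(0)-s["eef_pos"]).round(1))
E
```

```text
6.45 [509.66780974   6.46019032 162.92602671] [0.15287178 1.54755951 0.82646259]
(509, 7) 714 [ 65.  202.3 213.9]
(527, -109.5) 379 [53.4 69.3 72.1]
(547, -227) 380 [53.7 64.  71.7]
post top 337 [4.732e+02 2.000e-01 9.350e+01] [466.6  -6.3  85.3] [481.8   6.9  96.1]
[37.  -0.3 69.4]
```

Confirmed: bolt 1's top is now at 65 mm while bolts 2 and 3 are at about 71 mm. The post top is at (473, 0), as expected. Going to grip it.

{"api": "servo_tool", "payload": {
  "motion": [
    [[0.19,0,0],[0,0,0]],
    [[0.19,0,0.1],[0,0,0]],
    [[0.19,0,0.2],[0,0,0]],
    [[0.19,0,0.2],[0,0,0]],
    [[0.19,0,0.2],[0,0,0]]
  ],
  "grip": 0.4
}}

```text
clock: 6.95
eef_pos: [471.6, 0.5, 122.3]
ee_rot: [-0.08, 0.997, 0.0, -0.001]
ft_force: [1.0, -0.0, 0.9]
width: 51.3
grasp_force: 0.0
```

{"api": "servo_tool", "payload": {
  "motion": [
    [[0,0,0.08],[0,0,0]],
    [[0,0,0.16],[0,0,0]],
    [[0,0,0.24],[0,0,0]],
    [[0,0,0.285],[0,0,0]],
    [[0,0,0.285],[0,0,0]]
  ]
}}

```text
clock: 7.45
eef_pos: [472.0, 0.4, 65.7]
ee_rot: [-0.08, 0.997, 0.0, -0.001]
ft_force: [-0.1, 0.1, 0.5]
width: 51.1
grasp_force: 0.0
```

```bash
python3 - <<'E'
from h import *
f=ctrl.grab_frame("wrist"); cv2.imwrite("pics/w3.png",f["frame"])
s=ctrl.read_state();print(s["clock"],s["ft_force"],s["eef_pos"],s["width"])
E
```

```text
7.5 [-0.43269944 -0.26342854 -0.02030472] [4.72567258e+02 2.92736682e-01 6.63468092e+01] 50.922538004600476
```

View pics/w3.png

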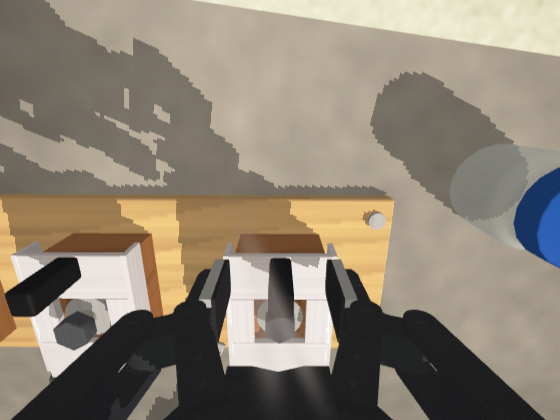

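The post at (290,282) stands centred between the open pads (215 and 340). Close on it.

{"api": "servo_tool", "payload": {
  "motion": [
    [[0,0,0],[0,0,0]],
    [[0,0,0],[0,0,0]],
    [[0,0,0],[0,0,0]],
    [[0,0,0],[0,0,0]],
    [[0,0,0],[0,0,0]]
  ],
  "grip": 1
}}

```text
clock: 8.0
eef_pos: [472.8, 1.8, 67.2]
ee_rot: [-0.08, 0.997, 0.001, 0.001]
ft_force: [-0.2, 7.3, 4.7]
width: 10.5
grasp_force: 58.6
```

{"api": "servo_tool", "payload": {
  "motion": [
    [[-0.008,0,-0.023],[0,0,0]],
    [[-0.017,0,-0.046],[0,0,0]],
    [[-0.03,0,-0.07],[0,0,0]],
    [[-0.041,0,-0.088],[0,0,0]],
    [[-0.053,0,-0.106],[0,0,0]]
  ]
}}

```text
clock: 8.5
eef_pos: [481.6, 3.2, 86.7]
ee_rot: [-0.08, 0.997, 0.001, -0.002]
ft_force: [1.4, 4.6, -8.4]
width: 10.7
grasp_force: 58.4
```

{"api": "servo_tool", "payload": {
  "motion": [
    [[-0.014,0,-0.019],[0,0,0]],
    [[-0.029,0,-0.038],[0,0,0]],
    [[-0.044,0,-0.056],[0,0,0]],
    [[-0.061,0,-0.073],[0,0,0]],
    [[-0.078,0,-0.089],[0,0,0]]
  ]
}}

```text
clock: 9.0
eef_pos: [496.2, 5.5, 104.4]
ee_rot: [-0.08, 0.997, 0.001, -0.002]
ft_force: [-2.8, 4.1, -7.9]
width: 10.7
grasp_force: 58.3
```

{"api": "servo_tool", "payload": {
  "motion": [
    [[-0.019,0,-0.015],[0,0,0]],
    [[-0.038,0,-0.03],[0,0,0]],
    [[-0.058,0,-0.043],[0,0,0]],
    [[-0.078,0,-0.055],[0,0,0]],
    [[-0.099,0,-0.066],[0,0,0]]
  ]
}}

```text
clock: 9.5
eef_pos: [514.9, 8.5, 117.6]
ee_rot: [-0.08, 0.997, 0.001, -0.003]
ft_force: [-5.8, 3.2, -3.7]
width: 10.7
grasp_force: 58.4
```

{"api": "servo_tool", "payload": {
  "motion": [
    [[-0.018,0,-0.008],[0,0,0]],
    [[-0.036,0,-0.015],[0,0,0]],
    [[-0.055,0,-0.022],[0,0,0]],
    [[-0.074,0,-0.029],[0,0,0]],
    [[-0.092,0,-0.034],[0,0,0]]
  ]
}}

```text
clock: 10.0
eef_pos: [533.2, 11.4, 124.8]
ee_rot: [-0.081, 0.997, 0.001, -0.003]
ft_force: [-6.9, 4.1, -0.4]
width: 10.8
grasp_force: 58.6
```

{"api": "servo_tool", "payload": {
  "motion": [
    [[0,0,0],[0,0,0]],
    [[0,0,0],[0,0,0]],
    [[0,0,0],[0,0,0]]
  ]
}}

```text
clock: 10.3
eef_pos: [533.6, 11.4, 124.9]
ee_rot: [-0.08, 0.997, 0.001, -0.003]
ft_force: [-4.6, 4.5, -1.2]
width: 10.6
grasp_force: 58.6
```

```bash
python3 - <<'E'
from h import *
f=ctrl.grab_frame("scene"); cv2.imwrite("pics/s4.png",cv2.resize(f["frame"][100:300,120:360],None,fx=3,fy=3))
w=ctrl.grab_frame("wrist"); cv2.imwrite("pics/w4.png",w["frame"])
s=ctrl.read_state();print(s["clock"],s["ft_force"],s["eef_pos"],s["width"],s["grasp_force"])
d=np.array(s["eef_pos"])+[0,0,19]-np.array([472.8+.987*86,1.8+.162*86,55.5]); 
x=d@np.array([.987,.162,0]);print("grip angle",np.degrees(np.arctan2(d[2],-x))-18.9,np.hypot(x,d[2]))
E
```

```text
10.4 [-5.51959771  3.64651724 -1.21838176] [533.52599766  11.42714962 124.85714866] 10.625615640487514 58.62857401371002
grip angle 55.57847304380234 91.70150441191409
```

View pics/s4.png

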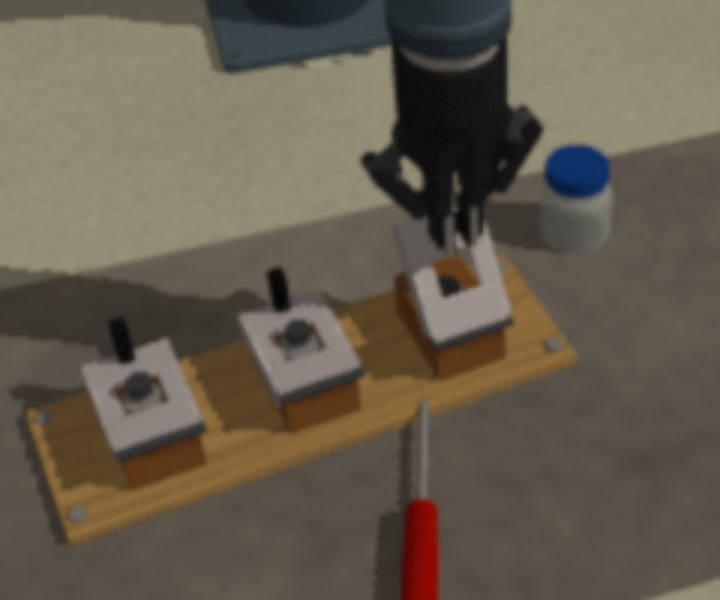

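View pics/w4.png

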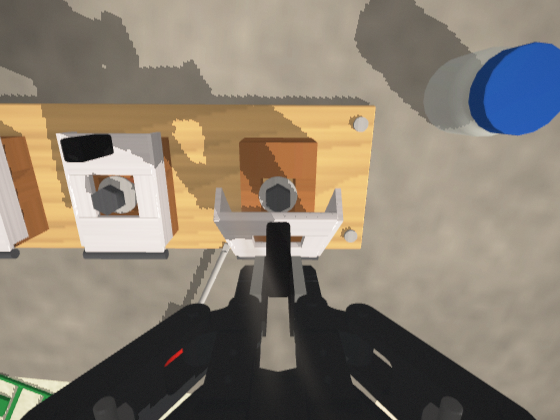

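Both views show cap 1 held open at about 55°, post in the fingers at (250,278) of the wrist view. Bolt 1 is exposed at (195,278), the other caps are shut, and the jar and driver are where they were. Handing in.

```bash
python3 -c "
from bench import ctrl
print(ctrl.sign_off())"
```

```text
the job is handed in; nothing more can be done
None
```

Bolt 1 was the loose one: I pressed it down 6 mm to its stop, and the arm is holding its cap open at about 55°; caps 2 and 3 are shut, and the jar, glue and screwdriver were not touched.

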